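Load the tilted fruit bin and snap its guard bar in

TASK

Lower the apple gently into the deep tilted fruit bin and let go of it only once it is down at the floor, without pressing it hard. Then snap the wooden guard bar across the bin's mouth, grip side outward, pushing it squarely between the two steel spring clips until both of its ends lie fully home in their notches and both clips have closed over them. Leave the jar, the mill and the ramekin where they stand.

Things in the scene. Friction and masses are not known exactly. Their poses are not given: they have to be found in the camera images.
- apple_center (a point): Centre of the red apple, half-way up: 64 mm across its middle, 60 mm tall, 0.14 kg give or take 40 %, standing on its small flat base on the worktop (centre 30 mm above it), stem up. Take it by its middle from two sides. It bruises: set it down on the liner before letting go; letting it fall over 2 cm or pressing it with over 25 N is too rough.
- apple: The same red apple; this origin is the centre of its flat base, z up through the stem.
- stand: Dark steel stand, fixed to the worktop, that carries the bin; its place and turn about the vertical vary. Origin: on the worktop under the bin's underside centre; z up, y to the robot's left.
- bin: Open fruit bin of light wood, fixed on the stand, tilted 30 degrees so its mouth looks up and toward the robot. Origin: centre of its underside, 36 mm above the worktop. Axes tilted with it: z out of the mouth; y along its width, to the left; x from its low front wall up to its high back wall. Walls 7 mm thick, lined with dark rubber; inside the liner: x -57 to 57, y -72 to 72, floor z = 10, rim z = 79 mm.
- apple_rest (a point): Point in the bin, in its tilted axes (x = -25, y = 0, z = 41 mm), where the apple's centre is when it lies on the bin's floor against the low front wall; let go elsewhere in the bin it rolls down to that wall. The space above it to the mouth is clear: the clips stand farther back, on the outside of the side walls, from x = 2 to 26 mm, up to z = 119 mm.
- bar: Loose wooden guard bar with a black grip block, 0.13 kg give or take 40 %. Origin: centre of its flat underside, on the worktop. y along its length, z up through the grip, x across. Beam 163 mm long, 22 mm wide, 20 mm tall, ends chamfered below (6 mm in over the lowest 10 mm) and slightly above. Block on its middle: 60 mm long, 22 mm wide, from 20 to 45 mm above the underside.
- bar_center (a point): Centre of the guard bar, half-way up: 22.5 mm above its underside, same axes as the bar. Grip the black block across its 22 mm width, 5 to 15 mm above this point. Either end of the bar may go to either clip.
- bar_seat (a point): Where the bar's centre (half-way up) lies once snapped home, in the bin's tilted axes: x = 14, y = 0, z = 101.5 mm. The bar then lies along the bin's y, underside on the two side walls' rims, grip out along z. Push along -z: the ends touch the clips some 20 mm above the seat, the push is hardest 10 to 15 mm above it (5 to 10 N in all), then both clips spring back over the ends. If only one end snaps in, press the other down too.
- notch_left (a point): Middle of the left notch's bottom, on the rim of the bin's +y side wall, in the bin's axes (x = 14, y = 78.5, z = 79 mm); a like notch is on the other wall at y = -78.5. Each end of the bar drops between two fixed metal cheeks, 25 mm apart at the rim and 12 mm high, then flaring to about 33 mm at 20 mm above it.
- clip_left (a joint): Spring clip on the bin's +y side: bent steel leaf 24 mm wide, hinged on the side wall 40 mm above the bin's underside; angle outward in rad, 0 or a little less when closed, up to 0.2. Stiffness 3.5 N m/rad, its nose 60 mm above the pivot. The two noses are 156 mm apart when closed, so each must give about 3 mm; above them the leaves flare to 174 mm.
- clip_right (a joint): The same spring clip on the bin's -y side; angle outward in rad, 0 or a little less when closed.
- jar_center (a point): Bystander: glass jar with a red lid, 60 mm across, 75 mm tall; point half-way up. Must not be moved.
- mill_center (a point): Bystander: dark brown turned wooden mill, 52 mm across, 160 mm tall; point half-way up. Must not be moved.
- ramekin_center (a point): Bystander: light ramekin with orange preserve and a spoon in it, 132 mm across, 78 mm tall (the spoon's end 125 mm); point half-way up. Must not be moved.
Things that resemble listed ones, but are neither listed nor needed, are in the scene too. Leave any green look-alike of the apple alone.

How it is judged:
By the outcome, as a careful person would: the job done as asked, in the order asked, and still so for the second after the job is handed in, with the robot touching nothing.
It also fails if it takes over 54 s, if anything falls off the work surface, if the arm or the gripper's body presses on something with over 40 N, if the wrist force passes 120 N, or if a joint passes its speed limit or range.

ROBOT

A 7-joint arm with a two-finger parallel gripper is mounted at the origin on a cart in front of the work surface, level with it; the furniture and walls round the work are solid. World frame = base frame: x ahead of the robot, y to its left, z up, the work surface at z = 0. Lengths are in m, angles in rad, forces in N, time in s.
With the tool pointing down it reaches from about 0.4 to 0.925 m from the base axis. Payload 4.1 kg.
Tool frame: the origin (TCP) lies between the finger pads; the fingertips stand 8 mm ahead of it and the grasp point (between the pads) lies 11 mm behind it; z points along the fingers, y is the line along which they close (so a half turn about z gives the same grasp; the last joint's range is limited). The gripper opens to 85 mm and grips with 20 to 120 N. Pads are 22 mm wide; open, the fingers measure 114 mm over their backs; the gripper's body (76 mm by 85 mm) begins 54 mm behind the grasp point. The pads swing forward as they close: fully open they stand 13 mm farther back than shut.
Start: joints at [-1.344, 0.398, 0.045, 1.537, -0.019, 1.207, -0.051], TCP at [0.208, 0.616, 0.239] pointing down, gripper open.
Joint ranges: [-2.82, 2.82], [-0.49, 2.23], [-1.37, 1.46], [0, 2.46], [-1.36, 4.5], [0.23, 2], [-2.94, 2.94]. Speed limits (rad/s): [2.57, 2.57, 3.14, 3.14, 3.14, 3.14, 3.14].

INTERFACE

Orientations are given as a rotation vector (axis times angle).
In Python, from station import bot gives the robot as it stands.
- The arm moves only by the shell command python3 -m jog 'ROWS' [FORCE]. ROWS is JSON, a list of rows, each an object of numbers: "grip": the opening, from -1 (shut) to 1 (fully open); "x", "y", "z": the shift along the tool's x, y, z scaled (see below); "ax", "ay", "az": the turn, a rotation vector about the tool's x, y, z scaled (see below). In form: [{"grip": .., "x": .., "y": .., "z": .., "ax": .., "ay": .., "az": ..}, ...]. A call has 1 to 20 rows; each row shifts and turns the commanded pose from where the row before left it, along the tool's axes as they then stand; what a row does not reach is not made up. The controller multiplies each number of a shift by 120 mm and each number of a turn by 90 degrees. A row lasts 1/12 s, in which the tool goes at most 41.7 mm and 7.16 degrees, less where a joint would pass 70% of its speed; a pose out of reach is approached as far as the arm can. A call with a number of a shift or a turn outside -1 to 1 is refused whole. A call with a gripper value outside its range is refused whole. The fingers move at their own pace and stop on an object; FORCE is the grip in N (left out, the last holds). Time passes only in rows, so rows that do not move let the fingers close. It gives the time, the measured TCP pose, the force, the opening and the grip force at its end, in the units of the state.
- bot.read_state(): the state, without advancing time (a new reading comes with each control period).
- bot.camera(name): name is "side" or "top" or "wrist"; returns (picture, depth): 420x560x3 uint8, red, green, blue; 420x560 float32, m along the optical axis (not along the pixel's ray), 0 where there is no reading.
- bot.camera_info(name): a dict with "mtx" (3x3 intrinsics, pixels), "R" (3x3) and "t" (3): a world point X has camera coordinates R X + t; the wrist camera has in their place "tool_from_camera" (4x4, takes a point from camera to tool coordinates, whose origin is the TCP and whose axes are the flange's). Camera axes: x right, y down, z forward; pixel columns grow to the right and rows downward; lengths in m; the calibration is good to about 2 mm. A picture is of the moment at which its call begins: read the wrist's pose just before it. camera_info takes no time and is no camera call.
- bot.sign_off(): hands the job in; it is judged then, once.
Trained networks look in the newest picture that a camera, given by its name, has taken for a name from the list of things; names that differ only in an ending like _2 or _b are one class to them, and where a whole thing is asked for, a point or a joint stands for the part that bears it (a point fixed in the world has none). Each returns a list of dicts, best first, with "confidence" (0 to 1); they miss things now and then, are a little off and sometimes report something else, mostly with a low value. They report only what shows in the picture. A call takes as long as a camera call. They do not tell look-alikes from the thing itself.
- bot.look_for(camera, label): "pixel" ([column, row] in pixels, amid what is visible of it).
- bot.masks_of(camera, label): "region" (420x560 bool, what is visible of it) and "pixel" ([column, row] in pixels, amid what is visible of it).
The state is a dict: "t": time; "joints": joint angles; "qvel": joint speeds; "joint_efforts": joint torques, N m; "ee_pos": TCP position; "tcp_rot": TCP orientation; "wrist_force": force on the tool from outside, world axes, zero at the start; "ft_torque": the same for the moment, N m; "width": finger opening in m; "gripper_force": force on a finger pad.
Only numpy, scipy, OpenCV 4.12 (cv2) and the standard library are available. Lean on these libraries where they do the work, as an engineer would, in place of code of your own. Each camera call takes 0.05 s, during which the arm holds its last target. There are 200 camera calls.

## Working session

There is one attempt and no reset: what is moved stays moved. The work goes in short steps, Python scripts to look and compute and a shell command to move; the robot and the scene stay as the last step left them, time stands still between calls to the robot, and variables do not carry over. Pictures are saved under pics/ and viewed, at most 10 in all, crops included, and the job is handed in when it is done.

```bash
ls; mkdir -p pics; cat > h.py <<'E'
import numpy as np, cv2
from scipy.spatial.transform import Rotation as R
from station import bot
def cloud(cam, depth, T=None):
    i=bot.camera_info(cam); K=np.array(i["mtx"]); v,u=np.mgrid[0:420,0:560]
    P=np.stack([(u-K[0,2])/K[0,0]*depth,(v-K[1,2])/K[1,1]*depth,depth],-1)
    if "R" in i: return (P-np.array(i["t"]))@np.array(i["R"])
    M=T@np.array(i["tool_from_camera"]); return P@M[:3,:3].T+M[:3,3]
def tool():
    s=bot.read_state(); T=np.eye(4); T[:3,:3]=R.from_rotvec(s["tcp_rot"]).as_matrix(); T[:3,3]=s["ee_pos"]; return T
E
python3 - <<'E'
from h import *
s=bot.read_state(); print({k:np.round(v,3).tolist() for k,v in s.items()})
for c in ["side","top"]:
    p,d=bot.camera(c); cv2.imwrite(f"pics/{c}0.png",p[:,:,::-1]); C=cloud(c,d)
    np.savez(f"{c}0.npz",p=p,d=d,C=C)
    for l in ["apple","bin","bar","jar_center","mill_center","ramekin_center","clip_left"]:
        for m in bot.masks_of(c,l):
            r=m["region"]&(d>0); X=C[r]
            if len(X): print(c,l,round(m["confidence"],2),np.round(m["pixel"]),r.sum(),np.round(np.median(X,0),3),np.round(np.percentile(X,2,axis=0),3),np.round(np.percentile(X,98,axis=0),3))
E
```

```text
pics
{'t': 0.0, 'joints': [-1.344, 0.399, 0.045, 1.538, -0.019, 1.207, -0.051], 'qvel': [-0.001, 0.002, 0.001, -0.0, 0.001, 0.001, 0.0], 'joint_efforts': [0.0, -47.512, 1.365, -25.422, 0.012, 0.01, 0.0], 'ee_pos': [0.208, 0.615, 0.238], 'tcp_rot': [-0.509, -3.1, 0.003], 'wrist_force': [-0.151, -0.252, -0.754], 'ft_torque': [0.02, -0.005, 0.008], 'gripper_force': 0.0, 'width': 0.085}
side apple 0.91 [251. 181.] 435 [0.478 0.204 0.045] [ 0.452  0.19  -0.002] [0.508 0.32  0.062]
side apple 0.72 [211. 175.] 432 [0.373 0.243 0.045] [ 0.345  0.227 -0.001] [0.403 0.348 0.062]
side bin 0.58 [322. 220.] 4284 [ 0.613 -0.005  0.07 ] [ 0.54  -0.115  0.001] [0.689 0.06  0.138]
side bar 0.83 [256. 320.] 788 [ 0.428 -0.269  0.021] [ 0.398 -0.323  0.006] [ 0.467 -0.181  0.047]
side bar 0.46 [321. 227.] 4637 [ 0.618 -0.023  0.067] [ 0.541 -0.115  0.004] [0.701 0.057 0.137]
side bar 0.33 [333. 232.] 232 [ 0.624 -0.109  0.112] [ 0.602 -0.115  0.078] [ 0.647 -0.104  0.146]
side jar_center 0.72 [234. 237.] 806 [ 0.406 -0.026  0.053] [ 0.38  -0.037  0.003] [0.434 0.015 0.077]
side jar_center 0.7 [261. 318
[... 1253 characters left out ...]
2]
top bar 0.59 [358. 249.] 483 [ 0.432 -0.24   0.021] [ 0.401 -0.312  0.002] [ 0.467 -0.175  0.046]
top jar_center 0.76 [271. 256.] 406 [ 0.406 -0.005  0.074] [ 0.381 -0.032  0.004] [0.432 0.022 0.078]
top jar_center 0.39 [184. 230.] 443 [0.478 0.22  0.054] [0.451 0.195 0.035] [0.506 0.252 0.062]
top mill_center 0.68 [168. 166.] 509 [0.644 0.25  0.099] [0.63  0.238 0.011] [0.67  0.276 0.158]
top ramekin_center 0.78 [386. 157.] 2001 [ 0.685 -0.316  0.037] [ 0.62  -0.369  0.002] [ 0.738 -0.25   0.079]
top clip_left 0.6 [244. 187.] 45 [0.578 0.056 0.14 ] [0.566 0.051 0.   ] [0.601 0.068 0.151]
top clip_left 0.54 [276. 178.] 3678 [ 0.618 -0.026  0.055] [ 0.54  -0.107  0.017] [0.683 0.057 0.138]
```

View pics/side0.png

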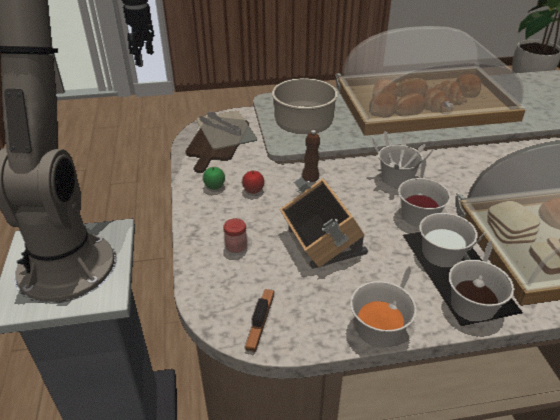

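View pics/top0.png

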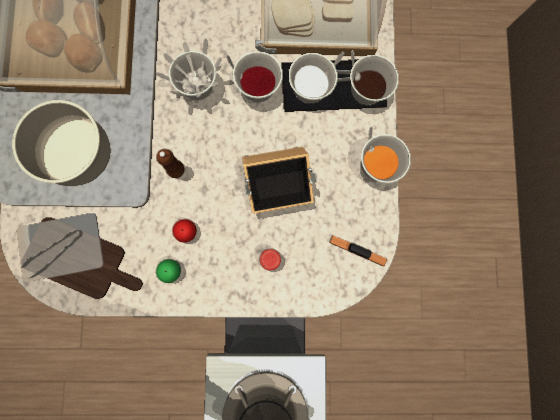

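The side view shows the red apple at (253,181), the green one at (213,178), the jar at (235,236), the bar at (260,320), the bin at (322,220) and the mill at (311,158). The top view agrees: apple (184,230), bar (358,250), bin (280,180). Next I fit the bin and bar poses.

```bash
cat > fit.py <<'E'
from h import *
from scipy.optimize import least_squares
def box(P,lo,hi):
    c=(np.array(lo)+hi)/2; h=(np.array(hi)-lo)/2; q=np.abs(P-c)-h
    return np.linalg.norm(np.maximum(q,0),axis=1)+np.minimum(q.max(1),0)
TILT=R.from_euler('y',-30,degrees=True)
def binR(yaw): return (R.from_euler('z',yaw)*TILT)
def sd_bin(P):
    b=[((-.064,-.079,0),(.064,.079,.010)),((-.064,-.079,0),(-.057,.079,.079)),((.057,-.079,0),(.064,.079,.079)),((-.064,-.079,0),(.064,-.072,.079)),((-.064,.072,0),(.064,.079,.079))]
    return np.min([box(P,*k) for k in b],axis=0)
def sd_bar(P):
    return np.minimum(box(P,(-.011,-.0815,0),(.011,.0815,.020)),box(P,(-.011,-.03,.02),(.011,.03,.045)))
def fit_bin(X,p0):
    f=lambda p: sd_bin(binR(p[2]).inv().apply(X-[p[0],p[1],.036+(p[3] if len(p)>3 else 0)]))*1000
    r=least_squares(f,p0,loss='soft_l1',f_scale=2.,diff_step=1e-5,x_scale=[.01,.01,.1]+[.01]*(len(p0)-3)); return r.x,np.median(np.abs(f(r.x)))
def fit_bar(X,p0):
    f=lambda p: sd_bar(R.from_euler('z',p[2]).inv().apply(X-[p[0],p[1],0]))*1000
    r=least_squares(f,p0,loss='soft_l1',f_scale=2.,diff_step=1e-5,x_scale=[.01,.01,.1]); return r.x,np.median(np.abs(f(r.x)))
E
python3 - <<'E'
from fit import *
A={c:np.load(c+"0.npz")["C"].reshape(-1,3) for c in ["side","top"]}
def sel(c,lo,hi):
    X=A[c]; return X[((X>lo)&(X<hi)).all(1)]
for cs in (["side"],["top"],["side","top"]):
    X=np.vstack([sel(c,[.52,-.125,.03],[.72,.08,.16]) for c in cs])
    best=min((fit_bin(X,[.618,-.025,y,0]) for y in (-.2,0,.2)),key=lambda t:t[1]); print(cs,"bin",np.round(best[0],4),best[1],len(X))
    X=np.vstack([sel(c,[.38,-.34,.005],[.49,-.15,.06]) for c in cs])
    best=min((fit_bar(X,[.432,-.245,y]) for y in (-.2,-.6,.4)),key=lambda t:t[1]); print(cs,"bar",np.round(best[0],4),best[1],len(X))
    X=np.vstack([sel(c,[.44,.18,.012],[.52,.26,.058]) for c in cs])
    f=lambda p:np.linalg.norm((X-[p[0],p[1],.030])/[.032,.032,.030],axis=1)*32-32
    r=least_squares(f,[.479,.222],loss='soft_l1'); print("apple",r.x,np.median(np.abs(f(r.x))),len(X))
E
```

```text
['side'] bin [ 0.6305 -0.0241  0.1944  0.0091] 1.7620074082071029 3831
['side'] bar [ 0.4333 -0.2469 -0.4024] 0.7931674975813225 802
apple [0.48080028 0.2224487 ] 1.6448817064233356 340
['top'] bin [ 0.6305 -0.0192  0.1912  0.0088] 1.4353641836069055 3168
['top'] bar [ 0.4323 -0.2463 -0.404 ] 1.0409299566236305 531
apple [0.47996873 0.2240341 ] 1.1376031272863756 333
['side', 'top'] bin [ 0.6309 -0.023   0.1917  0.009 ] 1.6582863075016658 6999
['side', 'top'] bar [ 0.433  -0.2467 -0.4019] 0.94013064825158 1333
apple [0.48031631 0.22324418] 1.407791320185268 673
```

```bash
sed -i 's/\.064/.067/g; s/\.079,0)/.082,0)/g; s/(\.067,\.079,/(.067,.082,/g; s/(-\.057,\.079,\.079)/(-.057,.082,.079)/; s/\.079,\.079))\]/.082,.079))]/' fit.py; grep -n "b=\[" fit.py
python3 - <<'E'
from fit import *
A={c:np.load(c+"0.npz")["C"].reshape(-1,3) for c in ["side","top"]}
def sel(c,lo,hi):
    X=A[c]; return X[((X>lo)&(X<hi)).all(1)]
for cs in (["side"],["top"],["side","top"]):
  X=np.vstack([sel(c,[.52,-.125,.03],[.72,.08,.16]) for c in cs])
  for z in ([],[0]):
    p,m=fit_bin(X,[.63,-.022,.19]+z); print(cs,"bin",np.round(p,4),m,len(X))
L=binR(p[2]).inv().apply(X-[p[0],p[1],.036])*1000
for lo,hi,n in ((-30,30,'mid'),(-60,-45,'front'),(45,60,'back')):
    q=(abs(L[:,1])<50)&(L[:,0]>lo)&(L[:,0]<hi); print(n,'floor z',np.percentile(L[q,2],[5,50,95]))
q=L[:,2]>60; h=np.histogram(L[q,2],bins=np.arange(60,130,4)); print(h)
q=(L[:,2]>74)&(L[:,2]<86); print("y rim", np.histogram(L[q,1],bins=np.arange(-100,101,4)));print("x rim",np.histogram(L[q,0],bins=np.arange(-90,91,4)))
print("tilt plane",); q=(abs(L[:,1])<60)&(abs(L[:,0])<45)&(L[:,2]<40)
c=L[q]-L[q].mean(0); print(np.linalg.svd(c,full_matrices=False)[2][2], L[q].mean(0))
E
```

```text
9:    b=[((-.067,-.082,0),(.067,.082,.010)),((-.067,-.082,0),(-.057,.082,.079)),((.057,-.082,0),(.067,.082,.079)),((-.067,-.082,0),(.067,-.072,.079)),((-.067,.072,0),(.067,.082,.079))]
['side'] bin [ 0.6338 -0.0201  0.1913] 1.420894164824424 3831
['side'] bin [ 6.343e-01 -2.000e-02  1.900e-01  6.000e-04] 1.445951202114354 3831
['top'] bin [ 0.634  -0.0184  0.1922] 0.8524089400014836 3168
['top'] bin [ 6.340e-01 -1.840e-02  1.921e-01 -5.000e-04] 0.7662007442559398 3168
['side', 'top'] bin [ 0.6342 -0.0198  0.1917] 1.1829981139741124 6999
['side', 'top'] bin [ 6.341e-01 -1.980e-02  1.920e-01 -2.000e-04] 1.1602072403289303 6999
mid floor z [ 6.35593181  9.27446785 12.50128422]
front floor z [28.92108838 59.28099786 79.25148683]
back floor z [ 7.47820293 29.21570022 79.68379978]
(array([ 199,  223,  292,  358, 1021,  194,   46,   36,   51,   62,   45,
         41,   50,   41,   45,    1,    0]), array([ 60,  64,  68,  72,  76,  80,  84,  88,  92,  96, 100, 104, 108,
       112, 116, 120, 124, 128]))
y rim (array([  0,   0,   3,  36,  96, 122,  75,  22,  23,  25,  26,  21,  22,
        27
[... 458 characters left out ...]
,   56,   60,   64,   68,   72,
         76,   80,   84,   88,   92,   96,  100]))
x rim (array([  0,   0,   0,   0,   0,  13, 165, 174, 105,  14,  21,  15,  14,
        23,  15,  20,  17,  22,  16,   9,  11,  11,  16,  21,  22,  19,
        22,  21,  19,  16,  24,  18,  19,  16,  19,  21,  55, 177, 190,
        87,   0,   0,   0,   0,   0]), array([-90, -86, -82, -78, -74, -70, -66, -62, -58, -54, -50, -46, -42,
       -38, -34, -30, -26, -22, -18, -14, -10,  -6,  -2,   2,   6,  10,
        14,  18,  22,  26,  30,  34,  38,  42,  46,  50,  54,  58,  62,
        66,  70,  74,  78,  82,  86,  90]))
tilt plane
[-7.67512241e-03  2.65000996e-04 -9.99970511e-01] [5.33833984 9.33352308 9.39058479]
```

```bash
cat > go.py <<'E'
from fit import *
BIN=np.array([.634,-.0195,.036]); YAW=.192
def delta(pos,Rt=None):
    """remaining turn (rotvec, units of 90deg, tool axes) then shift (units of 120mm) in the target tool axes"""
    T=tool(); Rc=R.from_matrix(T[:3,:3]); Rt=Rt or Rc
    print("turn/90:",np.round((Rc.inv()*Rt).as_rotvec()/(np.pi/2),4),"shift/120 (target axes):",np.round(Rt.inv().apply(np.array(pos)-T[:3,3])/.12,3),"now",np.round(T[:3,3],4))
def down(ang): # tool down, tool y at angle ang in world
    y=np.array([np.cos(ang),np.sin(ang),0]); z=np.array([0,0,-1.]); return R.from_matrix(np.stack([np.cross(y,z),y,z],1))
def inbin(): 
    B=binR(YAW).as_matrix(); return R.from_matrix(np.stack([-B[:,0],B[:,1],-B[:,2]],1))
def bp(x,y,z): return BIN+binR(YAW).apply(np.array([x,y,z])/1000)
E
python3 - <<'E'
from go import *
C=np.load("top0.npz")["C"].reshape(-1,3)
for lo,hi in (([.2,.3],[.4,.7]),([.4,.3],[.6,.7])):
    q=((C[:,:2]>lo)&(C[:,:2]<hi)).all(1); print(C[q][:,2].max(),q.sum())
delta([.480,.223,.239],down(np.pi/2+YAW))
E
```

```text
0.04806230371005523 7174
0.14896334668904893 11765
turn/90: [ 1.000e-04  0.000e+00 -3.296e-01] shift/120 (target axes): [-1.600e+00 -3.646e+00  3.000e-03] now [0.208  0.6159 0.2394]
```

```bash
python3 -m jog '[{"grip":1,"az":-0.066},{"grip":1,"az":-0.066},{"grip":1,"az":-0.066},{"grip":1,"az":-0.066},{"grip":1,"az":-0.066},{"grip":1,"x":-0.133,"y":-0.304},{"grip":1,"x":-0.133,"y":-0.304},{"grip":1,"x":-0.133,"y":-0.304},{"grip":1,"x":-0.133,"y":-0.304},{"grip":1,"x":-0.133,"y":-0.304},{"grip":1,"x":-0.133,"y":-0.304},{"grip":1,"x":-0.133,"y":-0.304},{"grip":1,"x":-0.133,"y":-0.304},{"grip":1,"x":-0.133,"y":-0.304},{"grip":1,"x":-0.133,"y":-0.304},{"grip":1,"x":-0.133,"y":-0.304},{"grip":1,"x":-0.133,"y":-0.304}]' 30
python3 - <<'E'
from go import *
T=tool(); p,d=bot.camera("wrist"); cv2.imwrite("pics/w1.png",p[:,:,::-1]); C=cloud("wrist",d,T).reshape(-1,3)
np.savez("w1.npz",p=p,d=d,C=C)
for lo,hi,n in (([.43,.17,.012],[.53,.27,.058],'red'),):
    X=C[((C>lo)&(C<hi)).all(1)]
    f=lambda p:np.linalg.norm((X-[p[0],p[1],.030])/[.032,.032,.030],axis=1)*32-32
    r=least_squares(f,[.48,.223],loss='soft_l1'); print(r.x,np.median(np.abs(f(r.x))),len(X), X.max(0),X.min(0))
a=np.append(r.x,.019); delta(a,down(np.pi/2+YAW))
E
```

```text
invalid input at $[0]: expected keys grip, x, y, z, ax, ay, az
  return _methods._mean(a, axis=axis, dtype=dtype,
  ret = ret.dtype.type(ret / rcount)
Traceback (most recent call last):
ValueError: zero-size array to reduction operation maximum which has no identity
```

View pics/w1.png

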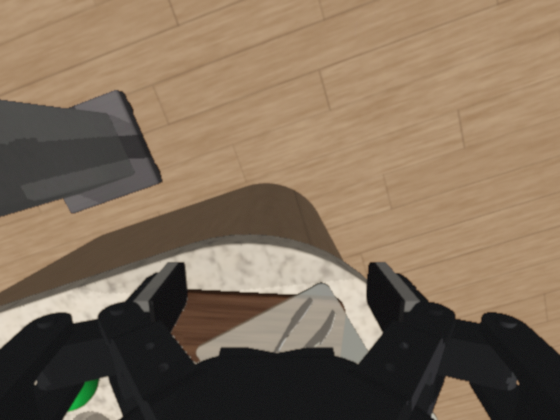

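The call was refused because every row needs all seven keys, so the arm has not moved. The picture shows only the table edge and the fingers from the start pose.

```bash
cat >> go.py <<'E'
def look(n):
    T=tool(); p,d=bot.camera("wrist"); cv2.imwrite(f"pics/{n}.png",p[:,:,::-1]); return cloud("wrist",d,T).reshape(-1,3)
def crop(C,lo,hi): return C[((C>lo)&(C<hi)).all(1)]
E
python3 -m jog '[{"grip":1,"x":0,"y":0,"z":0,"ax":0,"ay":0,"az":-0.066},{"grip":1,"x":0,"y":0,"z":0,"ax":0,"ay":0,"az":-0.066},{"grip":1,"x":0,"y":0,"z":0,"ax":0,"ay":0,"az":-0.066},{"grip":1,"x":0,"y":0,"z":0,"ax":0,"ay":0,"az":-0.066},{"grip":1,"x":0,"y":0,"z":0,"ax":0,"ay":0,"az":-0.066},{"grip":1,"x":-0.133,"y":-0.304,"z":0,"ax":0,"ay":0,"az":0},{"grip":1,"x":-0.133,"y":-0.304,"z":0,"ax":0,"ay":0,"az":0},{"grip":1,"x":-0.133,"y":-0.304,"z":0,"ax":0,"ay":0,"az":0},{"grip":1,"x":-0.133,"y":-0.304,"z":0,"ax":0,"ay":0,"az":0},{"grip":1,"x":-0.133,"y":-0.304,"z":0,"ax":0,"ay":0,"az":0},{"grip":1,"x":-0.133,"y":-0.304,"z":0,"ax":0,"ay":0,"az":0},{"grip":1,"x":-0.133,"y":-0.304,"z":0,"ax":0,"ay":0,"az":0},{"grip":1,"x":-0.133,"y":-0.304,"z":0,"ax":0,"ay":0,"az":0},{"grip":1,"x":-0.133,"y":-0.304,"z":0,"ax":0,"ay":0,"az":0},{"grip":1,"x":-0.133,"y":-0.304,"z":0,"ax":0,"ay":0,"az":0},{"grip":1,"x":-0.133,"y":-0.304,"z":0,"ax":0,"ay":0,"az":0},{"grip":1,"x":-0.133,"y":-0.304,"z":0,"ax":0,"ay":0,"az":0}]' 30
python3 - <<'E'
from go import *
C=look("w2")
X=crop(C,[.43,.17,.012],[.53,.27,.058]); print(len(X))
delta([.480,.223,.019],down(np.pi/2+YAW))
if len(X)>50:
    f=lambda p:np.linalg.norm((X-[p[0],p[1],.030])/[.032,.032,.030],axis=1)*32-32
    r=least_squares(f,[.48,.223],loss='soft_l1'); print(r.x,np.median(np.abs(f(r.x))), X.max(0),X.min(0))
E
```

```text
t: 2.27
ee_pos: [0.4807, 0.2211, 0.2397]
tcp_rot: [-0.302, 3.126, 0.001]
wrist_force: [0.9, -0.2, 0.2]
width: 0.085
gripper_force: 0.0
1561
turn/90: [-0.004   0.0026 -0.0074] shift/120 (target axes): [0.031 0.103 1.841] now [0.486  0.2115 0.24  ]
[0.47806448 0.22287342] 1.726398224795453 [0.50851186 0.25466404 0.05799025] [0.44715655 0.19157277 0.03245671]
```

```bash
python3 -m jog '[{"grip":1,"x":0,"y":0,"z":0.24,"ax":0,"ay":0,"az":0},{"grip":1,"x":0,"y":0,"z":0.24,"ax":0,"ay":0,"az":0},{"grip":1,"x":0,"y":0,"z":0.24,"ax":0,"ay":0,"az":0},{"grip":1,"x":0,"y":0,"z":0.2,"ax":0,"ay":0,"az":0},{"grip":1,"x":0,"y":0,"z":0.1,"ax":0,"ay":0,"az":0},{"grip":1,"x":0,"y":0,"z":0,"ax":0,"ay":0,"az":0},{"grip":1,"x":0,"y":0,"z":0,"ax":0,"ay":0,"az":0}]'
python3 - <<'E'
from go import *
delta([.480,.223,.019],down(np.pi/2+YAW))
C=look("w3")
X=crop(C,[.43,.17,.012],[.53,.27,.058]); print(len(X))
if len(X)>50:
    f=lambda p:np.linalg.norm((X-[p[0],p[1],.030])/[.032,.032,.030],axis=1)*32-32
    r=least_squares(f,[.48,.223],loss='soft_l1'); print(r.x,np.median(np.abs(f(r.x))), X.max(0),X.min(0))
delta([.480,.223,.019],down(np.pi/2+YAW))
E
```

```text
t: 2.9
ee_pos: [0.4796, 0.2229, 0.1167]
tcp_rot: [0.302, -3.126, 0.001]
wrist_force: [0.2, 0.7, 0.7]
width: 0.0855
gripper_force: 0.0
turn/90: [-0.0002 -0.0005  0.0005] shift/120 (target axes): [-0.003 -0.     0.814] now [0.4796 0.2229 0.1167]
3639
[0.47781507 0.22265216] 1.5969878474932884 [0.50848511 0.25377215 0.05799849] [0.44719629 0.19121865 0.02561091]
turn/90: [0.0003 0.0009 0.0005] shift/120 (target axes): [ 0.004 -0.002  0.822] now [0.4804 0.2233 0.1177]
```

View pics/w3.png

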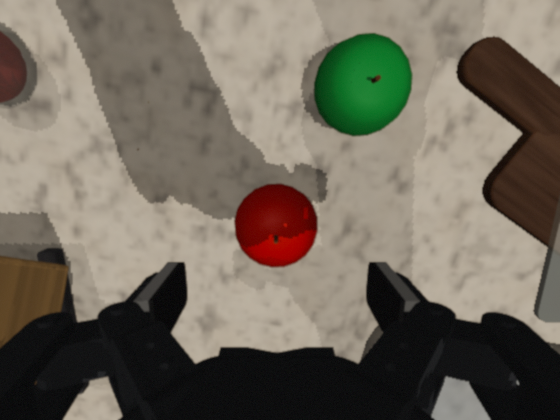

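The red apple sits at (276,225), centred between the fingers at columns 185 and 368, with the green one well clear at (362,85). I descend and grip at the minimum force.

```bash
python3 -m jog '[{"grip":1,"x":0.005,"y":0,"z":0.25,"ax":0,"ay":0,"az":0},{"grip":1,"x":0.005,"y":0,"z":0.25,"ax":0,"ay":0,"az":0},{"grip":1,"x":0,"y":0,"z":0.2,"ax":0,"ay":0,"az":0},{"grip":1,"x":0,"y":0,"z":0.11,"ax":0,"ay":0,"az":0},{"grip":1,"x":0,"y":0,"z":0,"ax":0,"ay":0,"az":0},{"grip":0.3,"x":0,"y":0,"z":0,"ax":0,"ay":0,"az":0},{"grip":0.3,"x":0,"y":0,"z":0,"ax":0,"ay":0,"az":0},{"grip":0.3,"x":0,"y":0,"z":0,"ax":0,"ay":0,"az":0},{"grip":0.3,"x":0,"y":0,"z":0,"ax":0,"ay":0,"az":0},{"grip":0.3,"x":0,"y":0,"z":0,"ax":0,"ay":0,"az":0},{"grip":0.3,"x":0,"y":0,"z":0,"ax":0,"ay":0,"az":0}]' 20
```

```text
t: 3.87
ee_pos: [0.4804, 0.2235, 0.0218]
tcp_rot: [-0.301, 3.123, 0.003]
wrist_force: [0.6, -1.1, 6.2]
width: 0.0623
gripper_force: 21.9
```

```bash
python3 -m jog '[{"grip":0.3,"x":0,"y":0,"z":-0.08,"ax":0,"ay":0,"az":0},{"grip":0.3,"x":0,"y":0,"z":-0.2,"ax":0,"ay":0,"az":0},{"grip":0.3,"x":0,"y":0,"z":-0.3,"ax":0,"ay":0,"az":0},{"grip":0.3,"x":0,"y":0,"z":-0.3,"ax":0,"ay":0,"az":0},{"grip":0.3,"x":0,"y":0,"z":-0.3,"ax":0,"ay":0,"az":0},{"grip":0.3,"x":0,"y":0,"z":-0.2,"ax":0,"ay":0,"az":0},{"grip":0.3,"x":0,"y":0,"z":-0.1,"ax":0,"ay":0,"az":0},{"grip":0.3,"x":0,"y":0,"z":0,"ax":0,"ay":0,"az":0}]'
python3 - <<'E'
from go import *
delta(bp(-25,0,160),inbin()); print(bp(-25,0,160),bp(-25,0,33))
E
```

```text
t: 4.53
ee_pos: [0.4805, 0.2235, 0.2016]
tcp_rot: [-0.301, 3.12, 0.006]
wrist_force: [0.1, 0.7, -2.4]
width: 0.0626
gripper_force: 23.1
turn/90: [ 2.000e-03 -3.287e-01 -2.000e-04] shift/120 (target axes): [ 0.145 -2.232  0.296] now [0.4805 0.2235 0.2016]
[ 0.53421724 -0.03889723  0.16206406] [ 0.5965504  -0.02678     0.05207884]
```

```bash
python3 -m jog '[{"grip":0.3,"x":0,"y":0,"z":0,"ax":0,"ay":-0.055,"az":0},{"grip":0.3,"x":0,"y":0,"z":0,"ax":0,"ay":-0.055,"az":0},{"grip":0.3,"x":0,"y":0,"z":0,"ax":0,"ay":-0.055,"az":0},{"grip":0.3,"x":0,"y":0,"z":0,"ax":0,"ay":-0.055,"az":0},{"grip":0.3,"x":0,"y":0,"z":0,"ax":0,"ay":-0.055,"az":0},{"grip":0.3,"x":0,"y":0,"z":0,"ax":0,"ay":-0.054,"az":0},{"grip":0.3,"x":0.01,"y":-0.12,"z":0.03,"ax":0,"ay":0,"az":0},{"grip":0.3,"x":0.015,"y":-0.22,"z":0.03,"ax":0,"ay":0,"az":0},{"grip":0.3,"x":0.015,"y":-0.28,"z":0.03,"ax":0,"ay":0,"az":0},{"grip":0.3,"x":0.015,"y":-0.28,"z":0.03,"ax":0,"ay":0,"az":0},{"grip":0.3,"x":0.015,"y":-0.28,"z":0.03,"ax":0,"ay":0,"az":0},{"grip":0.3,"x":0.015,"y":-0.28,"z":0.03,"ax":0,"ay":0,"az":0},{"grip":0.3,"x":0.015,"y":-0.28,"z":0.03,"ax":0,"ay":0,"az":0},{"grip":0.3,"x":0.015,"y":-0.22,"z":0.03,"ax":0,"ay":0,"az":0},{"grip":0.3,"x":0.015,"y":-0.18,"z":0.03,"ax":0,"ay":0,"az":0},{"grip":0.3,"x":0.015,"y":-0.092,"z":0.026,"ax":0,"ay":0,"az":0},{"grip":0.3,"x":0,"y":0,"z":0,"ax":0,"ay":0,"az":0},{"grip":0.3,"x":0,"y":0,"z":0,"ax":0,"ay":0,"az":0}]'
python3 - <<'E'
from go import *
delta(bp(-25,0,160),inbin())
C=look("w4"); 
for z in ([],[0]): print(fit_bin(crop(C,[.5,-.13,.03],[.74,.1,.16]),[.634,-.0195,.192]+z))
delta(bp(-25,0,33),inbin())
E
```

```text
t: 6.03
ee_pos: [0.526, -0.0168, 0.1586]
tcp_rot: [-0.252, 2.621, 0.068]
wrist_force: [0.1, -1.1, -2.5]
width: 0.0626
gripper_force: 23.1
turn/90: [ 0.0011 -0.0087 -0.0007] shift/120 (target axes): [-0.042 -0.193 -0.009] now [ 0.526  -0.0168  0.1586]
(array([ 0.63305155, -0.01996767,  0.18662509]), np.float64(0.48050253631407025))
(array([ 6.33278589e-01, -1.99080463e-02,  1.87136299e-01,  3.34665017e-04]), np.float64(0.457522463129828))
turn/90: [ 0.0017 -0.0083  0.0004] shift/120 (target axes): [-0.038 -0.201  1.05 ] now [ 0.5262 -0.0159  0.159 ]
```

View pics/w4.png

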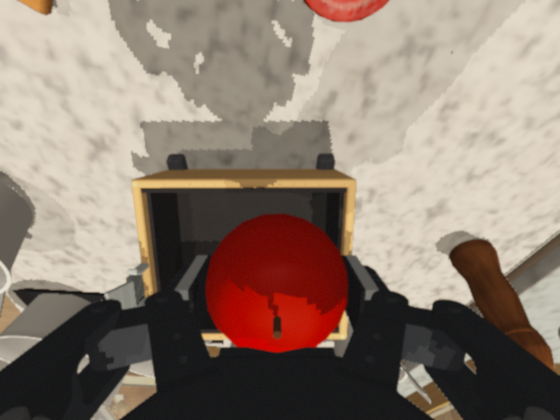

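The apple is held at (277,285) over the bin mouth, about 24 mm to the left of centre. I correct that, then descend.

```bash
sed -i 's/^BIN=.*/BIN=np.array([.6334,-.0198,.036]); YAW=.189/' go.py
python3 -m jog '[{"grip":0.3,"x":-0.02,"y":-0.1,"z":0,"ax":0,"ay":-0.008,"az":0},{"grip":0.3,"x":-0.02,"y":-0.1,"z":0,"ax":0,"ay":0,"az":0},{"grip":0.3,"x":0,"y":0,"z":0.1,"ax":0,"ay":0,"az":0},{"grip":0.3,"x":0,"y":0,"z":0.2,"ax":0,"ay":0,"az":0},{"grip":0.3,"x":0,"y":0,"z":0.2,"ax":0,"ay":0,"az":0},{"grip":0.3,"x":0,"y":0,"z":0.15,"ax":0,"ay":0,"az":0},{"grip":0.3,"x":0,"y":0,"z":0.1,"ax":0,"ay":0,"az":0},{"grip":0.3,"x":0,"y":0,"z":0,"ax":0,"ay":0,"az":0},{"grip":0.3,"x":0,"y":0,"z":0,"ax":0,"ay":0,"az":0}]'
python3 - <<'E'
from go import *
delta(bp(-23,0,33),inbin())
E
```

```text
t: 6.83
ee_pos: [0.58, -0.0291, 0.084]
tcp_rot: [-0.255, 2.607, 0.071]
wrist_force: [-0.9, 0.3, -2.6]
width: 0.0623
gripper_force: 23.1
turn/90: [0.0031 0.0005 0.0028] shift/120 (target axes): [ 0.    -0.007  0.297] now [ 0.58   -0.0291  0.084 ]
```

```bash
python3 -m jog '[{"grip":0.3,"x":0,"y":0,"z":0.1,"ax":0,"ay":0,"az":0},{"grip":0.3,"x":0,"y":0,"z":0.08,"ax":0,"ay":0,"az":0},{"grip":0.3,"x":0,"y":0,"z":0.05,"ax":0,"ay":0,"az":0},{"grip":0.3,"x":0,"y":0,"z":0.02,"ax":0,"ay":0,"az":0},{"grip":0.3,"x":0,"y":0,"z":0,"ax":0,"ay":0,"az":0},{"grip":0.3,"x":0,"y":0,"z":0,"ax":0,"ay":0,"az":0}]'
python3 - <<'E'
from go import *
delta(bp(-24,0,33),inbin())
E
python3 -m jog '[{"grip":0.3,"x":0.0,"y":0,"z":0.01,"ax":0,"ay":0,"az":0},{"grip":0.3,"x":0,"y":0,"z":0.01,"ax":0,"ay":0,"az":0},{"grip":0.3,"x":0,"y":0,"z":0,"ax":0,"ay":0,"az":0}]'
```

```text
t: 7.33
ee_pos: [0.5978, -0.0274, 0.0671]
tcp_rot: [-0.253, 2.62, 0.073]
wrist_force: [-0.5, -0.3, -1.7]
width: 0.0624
gripper_force: 23.1
turn/90: [ 0.0041 -0.0078  0.0009] shift/120 (target axes): [0.067 0.006 0.101] now [ 0.5978 -0.0274  0.0671]
t: 7.58
ee_pos: [0.5993, -0.0272, 0.0655]
tcp_rot: [-0.252, 2.621, 0.073]
wrist_force: [0.6, 1.0, -1.4]
width: 0.0623
gripper_force: 23.1
```

```bash
python3 - <<'E'
from go import *
s=bot.read_state(); print(np.round(s["joints"],3), np.round(s["joint_efforts"],1))
B=binR(YAW).inv(); print("tcp in bin",B.apply(np.array(s["ee_pos"])-BIN)*1000)
delta(bp(-25,0,33),inbin())
E
```

```text
[-0.201  0.359  0.279  2.208 -1.2    0.228  2.935] [  0.  -36.6   3.  -17.7  -0.5  -0.5  -0. ]
tcp in bin [-15.46989145  -0.87402365  43.04935972]
turn/90: [ 0.0043 -0.0087  0.0007] shift/120 (target axes): [0.079 0.007 0.084] now [ 0.5993 -0.0272  0.0655]
```

Joint 6 has reached its lower limit (forearm nearly in line with the tool) and joint 7 its upper one. The apple can go in at less tilt, so I back off, tilt toward vertical, and check the joints.

```bash
python3 -m jog '[{"grip":0.3,"x":0,"y":0,"z":-0.1,"ax":0,"ay":0,"az":0},{"grip":0.3,"x":0,"y":0,"z":-0.1,"ax":0,"ay":0.03,"az":0},{"grip":0.3,"x":0,"y":0,"z":0,"ax":0,"ay":0.05,"az":0},{"grip":0.3,"x":0,"y":0,"z":0,"ax":0,"ay":0.05,"az":0},{"grip":0.3,"x":0,"y":0,"z":0,"ax":0,"ay":0.05,"az":0},{"grip":0.3,"x":0,"y":0,"z":0,"ax":0,"ay":0.05,"az":0},{"grip":0.3,"x":0,"y":0,"z":0,"ax":0,"ay":0,"az":0},{"grip":0.3,"x":0,"y":0,"z":0,"ax":0,"ay":0,"az":0}]'
cat >> go.py <<'E'
def st():
    s=bot.read_state(); Rt=R.from_rotvec(s["tcp_rot"]); B=binR(YAW).inv()
    print("j",np.round(s["joints"],2),"tcp in bin",np.round(B.apply(np.array(s["ee_pos"])-BIN)*1000,1),"grasp",np.round(B.apply(np.array(s["ee_pos"])+Rt.apply([0,0,-.0085])-BIN)*1000,1),"tilt",np.round(np.degrees(np.arccos(-Rt.as_matrix()[2,2])),1),"F",np.round(s["wrist_force"],1),"g",s["gripper_force"])
E
python3 - <<'E'
from go import *
st()
T=tool()[:3,:3]; d=bp(-24,0,42)-(np.array(bot.read_state()["ee_pos"])+T@[0,0,-.0085]); print("shift to rest, tool axes /120",np.round(T.T@d/.12,3), T[:,1])
E
```

```text
t: 8.25
ee_pos: [0.5896, -0.0284, 0.0849]
tcp_rot: [-0.292, 2.971, 0.031]
wrist_force: [-0.8, -0.9, -2.3]
width: 0.0624
gripper_force: 23.1
j [-0.59  0.5   0.75  1.97 -0.59  0.73  2.27] tcp in bin [-14.2  -0.2  64.7] grasp [-11.2  -0.3  72.6] tilt 9.0 F [-0.8 -0.9 -2.3] g 23.110533356666565
shift to rest, tool axes /120 [0.008 0.001 0.276] [-0.19480128  0.98082746  0.00547401]
```

```bash
python3 -m jog '[{"grip":0.3,"x":0,"y":0,"z":0.08,"ax":0,"ay":0,"az":0},{"grip":0.3,"x":0,"y":0,"z":0.08,"ax":0,"ay":0,"az":0},{"grip":0.3,"x":0,"y":0,"z":0.04,"ax":0,"ay":0,"az":0},{"grip":0.3,"x":0,"y":0,"z":0.02,"ax":0,"ay":0,"az":0},{"grip":0.3,"x":0,"y":0,"z":0,"ax":0,"ay":0,"az":0},{"grip":0.3,"x":0,"y":0,"z":0,"ax":0,"ay":0,"az":0}]'
python3 -c "
from go import *
st()"
python3 -m jog '[{"grip":0.3,"x":0,"y":0,"z":0.012,"ax":0,"ay":0,"az":0},{"grip":0.3,"x":0,"y":0,"z":0.012,"ax":0,"ay":0,"az":0},{"grip":0.3,"x":0,"y":0,"z":0,"ax":0,"ay":0,"az":0}]'
python3 -c "
from go import *
st()"
```

```text
t: 8.75
ee_pos: [0.5924, -0.0284, 0.0587]
tcp_rot: [-0.288, 2.974, 0.032]
wrist_force: [-0.4, -0.4, -1.6]
width: 0.0626
gripper_force: 23.1
j [-0.56  0.54  0.71  1.98 -0.63  0.69  2.3 ] tcp in bin [-24.9  -0.8  40.6] grasp [-21.8  -0.8  48.6] tilt 8.9 F [-0.4 -0.4 -1.6] g 23.10976903885603
t: 9.0
ee_pos: [0.5932, -0.0279, 0.0561]
tcp_rot: [-0.289, 2.973, 0.032]
wrist_force: [-0.3, 0.6, -1.7]
width: 0.0627
gripper_force: 23.1
j [-0.55  0.54  0.71  1.98 -0.64  0.68  2.31] tcp in bin [-25.4  -0.4  37.9] grasp [-22.4  -0.5  45.8] tilt 8.9 F [-0.3  0.6 -1.7] g 23.105786629021168
```

```bash
for i in 1 2; do python3 -m jog '[{"grip":0.3,"x":0,"y":0,"z":0.01,"ax":0,"ay":0,"az":0},{"grip":0.3,"x":0,"y":0,"z":0.01,"ax":0,"ay":0,"az":0},{"grip":0.3,"x":0,"y":0,"z":0,"ax":0,"ay":0,"az":0}]' | grep -E "pos|wrist|grip"; done
python3 -c "
from go import *
st()"
```

```text
ee_pos: [0.5935, -0.0278, 0.0535]
wrist_force: [-0.2, 0.5, -1.6]
gripper_force: 23.1
ee_pos: [0.5938, -0.0279, 0.0513]
wrist_force: [-0.8, 0.4, -0.5]
gripper_force: 23.2
j [-0.55  0.55  0.7   1.98 -0.65  0.67  2.31] tcp in bin [-27.3  -0.5  33.5] grasp [-24.3  -0.5  41.4] tilt 8.9 F [-0.8  0.4 -0.5] g 23.197329193353653
```

```bash
python3 -m jog '[{"grip":0.3,"x":0,"y":0,"z":0.006,"ax":0,"ay":0,"az":0},{"grip":0.3,"x":0,"y":0,"z":0,"ax":0,"ay":0,"az":0}]' | grep -E "pos|wrist|grip"
python3 -m jog '[{"grip":0.6,"x":0,"y":0,"z":0,"ax":0,"ay":0,"az":0},{"grip":0.7,"x":0,"y":0,"z":0,"ax":0,"ay":0,"az":0},{"grip":0.8,"x":0,"y":0,"z":0,"ax":0,"ay":0,"az":0},{"grip":0.9,"x":0,"y":0,"z":0,"ax":0,"ay":0,"az":0},{"grip":0.9,"x":0,"y":0,"z":0,"ax":0,"ay":0,"az":0}]'; python3 - <<'E'
from go import *
st()
E
```

```text
ee_pos: [0.5938, -0.0279, 0.051]
wrist_force: [-3.9, -0.2, 4.1]
gripper_force: 23.5
t: 10.08
ee_pos: [0.5942, -0.0277, 0.0507]
tcp_rot: [-0.289, 2.973, 0.032]
wrist_force: [-0.1, -0.4, 0.6]
width: 0.0809
gripper_force: 0.0
j [-0.55  0.55  0.7   1.98 -0.65  0.67  2.32] tcp in bin [-27.3  -0.4  32.7] grasp [-24.2  -0.5  40.6] tilt 8.9 F [-0.1 -0.4  0.6] g 0.0
```

```bash
python3 -m jog '[{"grip":0.9,"x":0,"y":0,"z":-0.1,"ax":0,"ay":0,"az":0},{"grip":0.9,"x":0,"y":0,"z":-0.2,"ax":0,"ay":0,"az":0},{"grip":0.9,"x":0,"y":0,"z":-0.25,"ax":0,"ay":0,"az":0},{"grip":1,"x":0,"y":0,"z":-0.3,"ax":0,"ay":0,"az":0},{"grip":1,"x":0,"y":0,"z":-0.3,"ax":0,"ay":0.05,"az":0},{"grip":1,"x":0,"y":0,"z":-0.3,"ax":0,"ay":0.05,"az":0},{"grip":1,"x":0,"y":0,"z":-0.1,"ax":0,"ay":0,"az":0.03},{"grip":1,"x":0,"y":0,"z":0,"ax":0,"ay":0,"az":0.07},{"grip":1,"x":0,"y":0,"z":0,"ax":0,"ay":0,"az":0.07},{"grip":1,"x":0,"y":0,"z":0,"ax":0,"ay":0,"az":0.07},{"grip":1,"x":0,"y":0,"z":0,"ax":0,"ay":0,"az":0.07},{"grip":1,"x":0,"y":0,"z":0,"ax":0,"ay":0,"az":0.07},{"grip":1,"x":0,"y":0,"z":0,"ax":0,"ay":0,"az":0.07},{"grip":1,"x":0,"y":0,"z":0,"ax":0,"ay":0,"az":0.07},{"grip":1,"x":0,"y":0,"z":0,"ax":0,"ay":0,"az":0.07},{"grip":1,"x":0,"y":0,"z":0,"ax":0,"ay":0,"az":0}]'
python3 - <<'E'
from go import *
st(); C=look("w5"); B=binR(YAW).inv().apply(C-BIN)*1000
X=B[(abs(B[:,0])<55)&(abs(B[:,1])<65)&(B[:,2]>16)&(B[:,2]<76)]
if len(X)>50:
    r=least_squares(lambda p:np.linalg.norm(X-p,axis=1)-31.5,[-25,0,41],loss='soft_l1'); print("apple in bin",r.x,len(X))
delta([.4328,-.2466,.25],down(-.403))
E
```

```text
t: 11.42
ee_pos: [0.5704, -0.0337, 0.2354]
tcp_rot: [-1.127, -2.928, -0.006]
wrist_force: [-0.1, -0.3, -1.0]
width: 0.0852
gripper_force: 0.0
j [-0.86  0.5   1.16  1.75 -0.49  1.22  1.27] tcp in bin [ 43.9  -1.8 204.9] grasp [ 48.2  -1.9 212.3] tilt 0.3 F [-0.1 -0.3 -1. ] g 0.0
apple in bin [-25.68081403  -4.56278435  42.85674644] 2781
turn/90: [-0.001  -0.0038  0.7914] shift/120 (target axes): [-2.082 -0.359 -0.122] now [ 0.5705 -0.0337  0.2354]
```

View pics/w5.png

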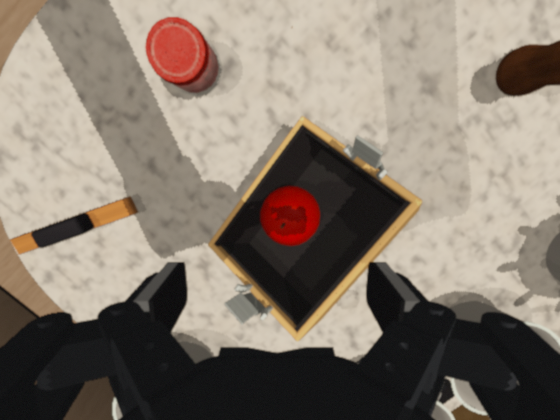

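The apple lies in the bin against the low wall at (290,215), and the bar is at (72,228). I turn and move to the bar.

```bash
python3 -m jog '[{"grip":1,"x":0,"y":0,"z":0,"ax":0,"ay":0,"az":0.072},{"grip":1,"x":0,"y":0,"z":0,"ax":0,"ay":0,"az":0.072},{"grip":1,"x":0,"y":0,"z":0,"ax":0,"ay":0,"az":0.072},{"grip":1,"x":0,"y":0,"z":0,"ax":0,"ay":0,"az":0.072},{"grip":1,"x":0,"y":0,"z":0,"ax":0,"ay":0,"az":0.072},{"grip":1,"x":0,"y":0,"z":0,"ax":0,"ay":0,"az":0.072},{"grip":1,"x":0,"y":0,"z":0,"ax":0,"ay":0,"az":0.072},{"grip":1,"x":0,"y":0,"z":0,"ax":0,"ay":0,"az":0.072},{"grip":1,"x":0,"y":0,"z":0,"ax":0,"ay":0,"az":0.072},{"grip":1,"x":0,"y":0,"z":0,"ax":0,"ay":0,"az":0.072},{"grip":1,"x":0,"y":0,"z":0,"ax":0,"ay":0,"az":0.072},{"grip":1,"x":-0.26,"y":-0.045,"z":0,"ax":0,"ay":0,"az":0},{"grip":1,"x":-0.26,"y":-0.045,"z":0,"ax":0,"ay":0,"az":0},{"grip":1,"x":-0.26,"y":-0.045,"z":0,"ax":0,"ay":0,"az":0},{"grip":1,"x":-0.26,"y":-0.045,"z":0,"ax":0,"ay":0,"az":0},{"grip":1,"x":-0.26,"y":-0.045,"z":0,"ax":0,"ay":0,"az":0},{"grip":1,"x":-0.26,"y":-0.045,"z":0,"ax":0,"ay":0,"az":0},{"grip":1,"x":-0.26,"y":-0.045,"z":0,"ax":0,"ay":0,"az":0},{"grip":1,"x":-0.26,"y":-0.045,"z":0,"ax":0,"ay":0,"az":0}]'
python3 - <<'E'
from go import *
print(np.round(bot.read_state()["joints"],2)); bot.camera("wrist"); C=look("w6")
print(fit_bar(crop(C,[.37,-.35,.004],[.5,-.14,.06]),[.4328,-.2466,-.403]))
delta([.4328,-.2466,.0235],down(-.403))
E
```

```text
t: 13.05
ee_pos: [0.4313, -0.2469, 0.2344]
tcp_rot: [-2.615, -1.729, -0.003]
wrist_force: [1.3, -0.1, -0.3]
width: 0.0853
gripper_force: 0.0
[-0.65  0.45  1.42  1.92 -0.48  1.2   0.54]
(array([ 0.43121621, -0.24781457, -0.40017671]), np.float64(0.48070791994766005))
turn/90: [-0.0024 -0.0029 -0.0062] shift/120 (target axes): [0.046 0.022 1.763] now [ 0.4282 -0.2506  0.235 ]
```

```bash
python3 -m jog '[{"grip":1,"x":0,"y":0,"z":0.1,"ax":0,"ay":0,"az":0},{"grip":0.2,"x":0,"y":0,"z":0.3,"ax":0,"ay":0,"az":0},{"grip":0.2,"x":0,"y":0,"z":0.3,"ax":0,"ay":0,"az":0},{"grip":0.2,"x":0,"y":0,"z":0.3,"ax":0,"ay":0,"az":0},{"grip":0.2,"x":0,"y":0,"z":0.2,"ax":0,"ay":0,"az":0},{"grip":0.2,"x":0,"y":0,"z":0.1,"ax":0,"ay":0,"az":0},{"grip":0.2,"x":0,"y":0,"z":0,"ax":0,"ay":0,"az":0},{"grip":0.2,"x":0,"y":0,"z":0,"ax":0,"ay":0,"az":0}]'
python3 - <<'E'
from go import *
print(np.round(bot.read_state()["joints"],3)); C=look("w7")
print(fit_bar(crop(C,[.37,-.35,.004],[.5,-.14,.06]),[.4328,-.2466,-.403]))
delta([.4318,-.2474,.0235],down(-.401))
E
```

```text
t: 13.82
ee_pos: [0.4324, -0.2447, 0.0781]
tcp_rot: [-2.617, -1.727, -0.001]
wrist_force: [1.0, -0.1, 0.8]
width: 0.0513
gripper_force: 0.0
[-0.417  0.608  1.115  2.072 -0.708  0.915  0.695]
(array([ 0.43130016, -0.24782254, -0.40301854]), np.float64(0.44519438137656864))
turn/90: [-0.002  -0.0025 -0.0023] shift/120 (target axes): [-0.02  -0.002  0.462] now [ 0.433  -0.2453  0.079 ]
```

```bash
python3 -m jog '[{"grip":0.2,"x":-0.022,"y":-0.003,"z":0.16,"ax":0,"ay":0,"az":0},{"grip":0.2,"x":0,"y":0,"z":0.16,"ax":0,"ay":0,"az":0},{"grip":0.2,"x":0,"y":0,"z":0.1,"ax":0,"ay":0,"az":0},{"grip":0.2,"x":0,"y":0,"z":0.04,"ax":0,"ay":0,"az":0},{"grip":0.2,"x":0,"y":0,"z":0,"ax":0,"ay":0,"az":0},{"grip":0.2,"x":0,"y":0,"z":0,"ax":0,"ay":0,"az":0}]'
python3 - <<'E'
from go import *
delta([.4315,-.2477,.0235],down(-.401))
E
python3 -m jog '[{"grip":-0.6,"x":0,"y":0,"z":0,"ax":0,"ay":0,"az":0},{"grip":-0.8,"x":0,"y":0,"z":0,"ax":0,"ay":0,"az":0},{"grip":-0.8,"x":0,"y":0,"z":0,"ax":0,"ay":0,"az":0},{"grip":-0.8,"x":0,"y":0,"z":0,"ax":0,"ay":0,"az":0},{"grip":-0.8,"x":0,"y":0,"z":0,"ax":0,"ay":0,"az":0},{"grip":-0.8,"x":0,"y":0,"z":0,"ax":0,"ay":0,"az":0}]' 60
```

```text
t: 14.37
ee_pos: [0.4314, -0.2475, 0.024]
tcp_rot: [-2.619, -1.726, -0.003]
wrist_force: [0.4, -0.1, 0.1]
width: 0.0514
gripper_force: 0.0
turn/90: [-0.0017 -0.0026 -0.0028] shift/120 (target axes): [-0.002  0.001  0.004] now [ 0.4314 -0.2475  0.024 ]
t: 14.87
ee_pos: [0.4314, -0.2475, 0.0239]
tcp_rot: [-2.619, -1.726, -0.004]
wrist_force: [0.1, 1.0, 6.0]
width: 0.0211
gripper_force: 59.7
```

```bash
cat >> go.py <<'E'
def barR():
    B=binR(YAW).as_matrix(); return R.from_matrix(np.stack([B[:,1],B[:,0],-B[:,2]],1))
E
python3 -m jog '[{"grip":-0.8,"x":0,"y":0,"z":-0.1,"ax":0,"ay":0,"az":0},{"grip":-0.8,"x":0,"y":0,"z":-0.2,"ax":0,"ay":0,"az":0},{"grip":-0.8,"x":0,"y":0,"z":-0.3,"ax":0,"ay":0,"az":0},{"grip":-0.8,"x":0,"y":0,"z":-0.3,"ax":0,"ay":0,"az":0},{"grip":-0.8,"x":0,"y":0,"z":-0.3,"ax":0,"ay":0,"az":0},{"grip":-0.8,"x":0,"y":0,"z":-0.3,"ax":0,"ay":0,"az":0},{"grip":-0.8,"x":0,"y":0,"z":-0.2,"ax":0,"ay":0,"az":-0.04},{"grip":-0.8,"x":0,"y":0,"z":0,"ax":0,"ay":0,"az":-0.07},{"grip":-0.8,"x":0,"y":0,"z":0,"ax":0,"ay":0,"az":-0.07},{"grip":-0.8,"x":0,"y":0,"z":0,"ax":0,"ay":0,"az":-0.07},{"grip":-0.8,"x":0,"y":0,"z":0,"ax":0,"ay":0,"az":-0.07},{"grip":-0.8,"x":0,"y":0,"z":0,"ax":0,"ay":0,"az":-0.056},{"grip":-0.8,"x":0,"y":0,"z":0,"ax":0,"ay":0,"az":0},{"grip":-0.8,"x":0,"y":0,"z":0,"ax":0,"ay":0,"az":0}]'
python3 - <<'E'
from go import *
st(); delta(bp(14,0,175),down(YAW)); delta(bp(14,0,175),barR()); print(bp(14,0,175))
E
```

```text
t: 16.03
ee_pos: [0.4306, -0.2479, 0.2268]
tcp_rot: [-2.006, -2.41, -0.006]
wrist_force: [-0.2, -0.2, -1.1]
width: 0.0213
gripper_force: 58.9
j [-0.57  0.32  1.23  1.93 -0.34  1.13  0.98] tcp in bin [-114.2 -186.   286.2] grasp [-109.9 -186.   293.6] tilt 0.4 F [-0.2 -0.2 -1.1] g 58.85615944862366
turn/90: [-0.0009 -0.0046 -0.0042] shift/120 (target axes): [1.55  1.389 0.268] now [ 0.4306 -0.2479  0.2268]
turn/90: [-0.3342 -0.0034 -0.0053] shift/120 (target axes): [1.55  1.068 0.927] now [ 0.4306 -0.2479  0.2268]
[ 0.5593666  -0.03396133  0.19455445]
```

```bash
python3 -m jog '[{"grip":-0.8,"x":0.12,"y":0.1,"z":0,"ax":0,"ay":0,"az":0},{"grip":-0.8,"x":0.22,"y":0.2,"z":0,"ax":0,"ay":0,"az":0},{"grip":-0.8,"x":0.22,"y":0.2,"z":0,"ax":0,"ay":0,"az":0},{"grip":-0.8,"x":0.22,"y":0.2,"z":0,"ax":0,"ay":0,"az":0},{"grip":-0.8,"x":0.22,"y":0.2,"z":0,"ax":0,"ay":0,"az":0},{"grip":-0.8,"x":0.22,"y":0.2,"z":0,"ax":0,"ay":0,"az":0},{"grip":-0.8,"x":0.22,"y":0.19,"z":0,"ax":0,"ay":0,"az":0},{"grip":-0.8,"x":0.11,"y":0.1,"z":0,"ax":0,"ay":0,"az":0},{"grip":-0.8,"x":0,"y":0,"z":0,"ax":-0.05,"ay":-0.004,"az":-0.004},{"grip":-0.8,"x":0,"y":0,"z":0,"ax":-0.06,"ay":0,"az":0},{"grip":-0.8,"x":0,"y":0,"z":0,"ax":-0.06,"ay":0,"az":0},{"grip":-0.8,"x":0,"y":0,"z":0,"ax":-0.06,"ay":0,"az":0},{"grip":-0.8,"x":0,"y":0,"z":0,"ax":-0.06,"ay":0,"az":0},{"grip":-0.8,"x":0,"y":0,"z":0,"ax":-0.044,"ay":0,"az":0},{"grip":-0.8,"x":0,"y":0,"z":0,"ax":0,"ay":0,"az":0},{"grip":-0.8,"x":0,"y":0,"z":0,"ax":0,"ay":0,"az":0}]'
python3 - <<'E'
from go import *
st(); delta(bp(14,0,145),barR())
E
```

```text
t: 17.37
ee_pos: [0.5565, -0.0371, 0.2276]
tcp_rot: [1.784, 2.151, 0.515]
wrist_force: [0.0, 1.0, -0.6]
width: 0.0211
gripper_force: 59.3
j [-1.31  0.    1.38  2.14 -0.23  0.55  0.43] tcp in bin [ 27.6  -2.5 205.3] grasp [ 28.   -2.5 213.8] tilt 27.0 F [ 0.   1.  -0.6] g 59.2620724439621
turn/90: [-0.0336  0.0017 -0.0013] shift/120 (target axes): [ 0.021 -0.113  0.503] now [ 0.5565 -0.0371  0.2276]
```

```bash
python3 -m jog '[{"grip":-0.8,"x":0,"y":0,"z":0,"ax":-0.034,"ay":0.0015,"az":0},{"grip":-0.8,"x":0.01,"y":-0.06,"z":0.1,"ax":0,"ay":0,"az":0},{"grip":-0.8,"x":0.01,"y":-0.05,"z":0.15,"ax":0,"ay":0,"az":0},{"grip":-0.8,"x":0,"y":0,"z":0.1,"ax":0,"ay":0,"az":0},{"grip":-0.8,"x":0,"y":0,"z":0.08,"ax":0,"ay":0,"az":0},{"grip":-0.8,"x":0,"y":0,"z":0,"ax":0,"ay":0,"az":0},{"grip":-0.8,"x":0,"y":0,"z":0,"ax":0,"ay":0,"az":0}]'
python3 - <<'E'
from go import *
st(); delta(bp(14,0,145),barR()); C=look("w8")
B=binR(YAW).inv().apply(C-BIN)
print(len(crop(C,[.5,-.13,.03],[.74,.1,.15])))
# bin fit excluding the bar/gripper (bin z>85)
X=C[(B[:,2]<.084)&(B[:,2]>-.005)&(abs(B[:,0])<.08)&(abs(B[:,1])<.095)]
X=X[np.linalg.norm(binR(YAW).inv().apply(X-BIN)-[-.025,0,.041],axis=1)>.036]; print(len(X),fit_bin(X,[.6334,-.0198,.189,0]))
# bar: beam pts in tool frame
T=tool(); Q=(C-T[:3,3])@T[:3,:3]*1000; np.save("Q8.npy",Q)
q=(abs(Q[:,1])<16)&(abs(Q[:,2]-12)<18)&(abs(Q[:,0])<110); print(q.sum(),np.percentile(Q[q],[2,50,98],axis=0))
E
```

```text
t: 17.95
ee_pos: [0.5652, -0.0338, 0.1904]
tcp_rot: [1.765, 2.133, 0.543]
wrist_force: [-1.1, -1.0, -0.6]
width: 0.0212
gripper_force: 59.2
j [-1.02  0.16  1.17  2.19 -0.65  0.48  0.82] tcp in bin [ 16.9  -1.  168.5] grasp [ 17.1  -0.9 177. ] tilt 28.7 F [-1.1 -1.  -0.6] g 59.229644536972046
turn/90: [-0.0142  0.0024  0.0003] shift/120 (target axes): [ 0.008 -0.024  0.196] now [ 0.5652 -0.0338  0.1904]
18121
17294 (array([ 6.33086249e-01, -1.84986404e-02,  1.96171783e-01,  7.83483741e-05]), np.float64(0.3670892778022509))
5822 [[ 11.45739049 -11.59698174  -3.28449493]
 [ 55.71361106  -0.95189279   4.32125212]
 [ 80.35889055   9.93647577   6.41029479]]
```

View pics/w8.png

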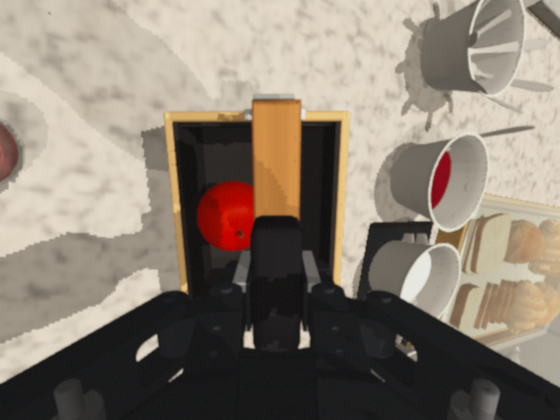

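The bar is held over the bin at columns 252–300, its far end above the left clip at (275,97), and the apple is clear at (232,215). Now the fine alignment.

```bash
sed -i 's/^BIN=.*/BIN=np.array([.6332,-.019,.036]); YAW=.193/' go.py; python3 - <<'E'
from go import *
Q=np.load("Q8.npy"); q=(abs(Q[:,1])<16)&(abs(Q[:,2]-4.3)<3)
for a,b in ((32,45),(45,60),(60,72),(72,79)):
    X=Q[q&(Q[:,0]>a)&(Q[:,0]<b)]; print(a,(X[:,1].min()+X[:,1].max())/2,np.ptp(X[:,1]),np.median(X[:,2]))
st(); delta(bp(14.8,0,145),barR())
E
```

```text
32 -0.9542976347808976 22.003698763621948 4.273162141837659
45 -0.8322476175325457 22.021845094290263 4.306056417725026
60 -0.9364654221134252 21.993571773399594 4.379176451593642
72 -0.8216493502958562 21.82251186404818 4.446522328111945
j [-1.02  0.16  1.17  2.19 -0.65  0.48  0.82] tcp in bin [ 17.3  -1.3 168.9] grasp [ 17.4  -1.3 177.4] tilt 28.8 F [-0.8 -0.2 -0.9] g 59.229533672332764
turn/90: [-0.0134  0.003  -0.0019] shift/120 (target axes): [ 0.011 -0.021  0.2  ] now [ 0.5652 -0.0337  0.1909]
```

```bash
python3 -m jog '[{"grip":-0.8,"x":0.01,"y":-0.02,"z":0.05,"ax":-0.0134,"ay":0.003,"az":-0.002},{"grip":-0.8,"x":0,"y":0,"z":0.1,"ax":0,"ay":0,"az":0},{"grip":-0.8,"x":0,"y":0,"z":0.1,"ax":0,"ay":0,"az":0},{"grip":-0.8,"x":0,"y":0,"z":0.06,"ax":0,"ay":0,"az":0},{"grip":-0.8,"x":0,"y":0,"z":0,"ax":0,"ay":0,"az":0},{"grip":-0.8,"x":0,"y":0,"z":0,"ax":0,"ay":0,"az":0}]' 80
python3 - <<'E'
from go import *
st(); delta(bp(14.8,0,130),barR())
E
```

```text
t: 18.5
ee_pos: [0.5808, -0.0281, 0.1581]
tcp_rot: [1.748, 2.126, 0.573]
wrist_force: [-0.0, -0.1, -0.6]
width: 0.0205
gripper_force: 82.7
j [-0.81  0.24  0.96  2.21 -0.92  0.43  1.06] tcp in bin [ 15.    1.1 132.3] grasp [ 14.9   1.1 140.8] tilt 30.1 F [-0.  -0.1 -0.6] g 82.74016499519348
turn/90: [ 0.001  -0.0017  0.0004] shift/120 (target axes): [-0.009 -0.001  0.019] now [ 0.5808 -0.0281  0.1581]
```

```bash
python3 -m jog '[{"grip":-0.8,"x":-0.009,"y":-0.002,"z":0.04,"ax":0,"ay":-0.0015,"az":0},{"grip":-0.8,"x":0,"y":0,"z":0.04,"ax":0,"ay":0,"az":0},{"grip":-0.8,"x":0,"y":0,"z":0.03,"ax":0,"ay":0,"az":0},{"grip":-0.8,"x":0,"y":0,"z":0.02,"ax":0,"ay":0,"az":0},{"grip":-0.8,"x":0,"y":0,"z":0,"ax":0,"ay":0,"az":0}]'
python3 - <<'E'
from go import *
st(); delta(bp(14.8,0,103),barR())
E
```

```text
t: 18.92
ee_pos: [0.5888, -0.0281, 0.1448]
tcp_rot: [1.749, 2.123, 0.572]
wrist_force: [-0.2, -1.4, 0.2]
width: 0.0206
gripper_force: 83.3
j [-0.74  0.28  0.9   2.2  -1.    0.42  1.14] tcp in bin [ 15.2  -0.5 116.9] grasp [ 15.2  -0.5 125.4] tilt 30.2 F [-0.2 -1.4  0.2] g 83.3300507068634
turn/90: [ 0.0019  0.0002 -0.0001] shift/120 (target axes): [ 0.004 -0.003  0.116] now [ 0.5888 -0.0281  0.1448]
```

```bash
python3 -m jog '[{"grip":-0.8,"x":0,"y":-0.003,"z":0.03,"ax":0,"ay":0,"az":0},{"grip":-0.8,"x":0,"y":0,"z":0.03,"ax":0,"ay":0,"az":0},{"grip":-0.8,"x":0,"y":0,"z":0.02,"ax":0,"ay":0,"az":0},{"grip":-0.8,"x":0,"y":0,"z":0,"ax":0,"ay":0,"az":0}]'
python3 - <<'E'
from go import *
st(); delta(bp(14.8,0,103),barR())
E
```

```text
t: 19.25
ee_pos: [0.5928, -0.0266, 0.1351]
tcp_rot: [1.749, 2.125, 0.57]
wrist_force: [5.7, -1.5, -5.7]
width: 0.0206
gripper_force: 82.2
j [-0.7   0.3   0.86  2.2  -1.05  0.41  1.18] tcp in bin [ 13.9   0.3 106.4] grasp [ 13.9   0.3 114.9] tilt 30.1 F [ 5.7 -1.5 -5.7] g 82.16896891593933
turn/90: [ 0.0007 -0.0001  0.0002] shift/120 (target axes): [-0.002  0.007  0.028] now [ 0.5928 -0.0266  0.1351]
```

```bash
python3 -m jog '[{"grip":-0.8,"x":0,"y":0,"z":0.015,"ax":0,"ay":0,"az":0},{"grip":-0.8,"x":0,"y":0,"z":0.015,"ax":0,"ay":0,"az":0},{"grip":-0.8,"x":0,"y":0,"z":0.01,"ax":0,"ay":0,"az":0},{"grip":-0.8,"x":0,"y":0,"z":0,"ax":0,"ay":0,"az":0}]'
python3 - <<'E'
from go import *
st(); delta(bp(14.8,0,103),barR())
E
```

```text
t: 19.58
ee_pos: [0.5944, -0.0264, 0.1312]
tcp_rot: [1.75, 2.126, 0.572]
wrist_force: [-3.8, -2.5, 5.2]
width: 0.0206
gripper_force: 84.2
j [-0.69  0.31  0.84  2.2  -1.07  0.41  1.2 ] tcp in bin [ 13.4   0.2 102.2] grasp [ 13.3   0.2 110.7] tilt 30.0 F [-3.8 -2.5  5.2] g 84.21988248825073
turn/90: [ 0.0003 -0.0012 -0.0001] shift/120 (target axes): [-0.002  0.012 -0.007] now [ 0.5944 -0.0264  0.1312]
```

```bash
python3 -m jog '[{"grip":-0.8,"x":0,"y":0.008,"z":0.012,"ax":0,"ay":0,"az":0},{"grip":-0.8,"x":0,"y":0,"z":0,"ax":0,"ay":0,"az":0},{"grip":-0.8,"x":0,"y":0,"z":-0.012,"ax":0,"ay":0,"az":0},{"grip":-0.5,"x":0,"y":0,"z":0,"ax":0,"ay":0,"az":0},{"grip":0,"x":0,"y":0,"z":0,"ax":0,"ay":0,"az":0},{"grip":0,"x":0,"y":0,"z":0,"ax":0,"ay":0,"az":0},{"grip":0,"x":0,"y":0,"z":0,"ax":0,"ay":0,"az":0},{"grip":0,"x":0,"y":0,"z":0,"ax":0,"ay":0,"az":0}]'
python3 -c "
from go import *
st()"
python3 -m jog '[{"grip":0,"x":0,"y":0,"z":-0.1,"ax":0,"ay":0,"az":0},{"grip":0,"x":0,"y":0,"z":-0.2,"ax":0,"ay":0,"az":0},{"grip":0,"x":0,"y":0,"z":-0.2,"ax":0,"ay":0,"az":0},{"grip":0,"x":0,"y":0,"z":-0.2,"ax":0,"ay":0,"az":0},{"grip":0,"x":0,"y":0,"z":-0.2,"ax":0,"ay":0,"az":0},{"grip":0,"x":0,"y":0,"z":0,"ax":0,"ay":0,"az":0},{"grip":0,"x":0,"y":0,"z":0,"ax":0,"ay":0,"az":0}]'
python3 - <<'E'
from go import *
st(); C=look("w9"); 
for c in ["wrist","side","top"]:
    if c!="wrist":
        p,d=bot.camera(c); cv2.imwrite(f"pics/{c}9.png",p[:,:,::-1]); C=cloud(c,d).reshape(-1,3)
    B=binR(YAW).inv().apply(C-BIN)*1000
    q=(B[:,2]>85)&(B[:,2]<130)&(abs(B[:,0]-14)<18)&(abs(B[:,1])<100)
    for a,b in ((-82,-60),(-60,-35),(-28,28),(35,60),(60,82)):
        X=B[q&(B[:,1]>a)&(B[:,1]<b)]
        if len(X)>8: print(c,a,b,len(X),"top z",np.round(np.percentile(X[:,2],[50,90]),1),"x",np.round(np.percentile(X[:,0],[3,97]),1))
E
```

```text
t: 20.25
ee_pos: [0.5959, -0.0255, 0.1319]
tcp_rot: [1.748, 2.126, 0.572]
wrist_force: [0.1, 0.0, -0.2]
width: 0.0426
gripper_force: 0.0
j [-0.69  0.31  0.84  2.2  -1.07  0.41  1.2 ] tcp in bin [ 15.1   0.8 102. ] grasp [ 15.1   0.8 110.5] tilt 30.1 F [ 0.1  0.  -0.2] g 0.0
t: 20.83
ee_pos: [0.5508, -0.03, 0.2067]
tcp_rot: [1.75, 2.138, 0.575]
wrist_force: [-0.1, 0.7, -0.4]
width: 0.0427
gripper_force: 0.0
j [-1.11  0.01  1.19  2.21 -0.37  0.45  0.57] tcp in bin [ 13.5   5.  189.3] grasp [ 13.6   4.9 197.8] tilt 29.7 F [-0.1  0.7 -0.4] g 0.0
wrist -82 -60 935 top z [ 97.2 105.5] x [-2.  29.9]
wrist -60 -35 543 top z [97.2 97.9] x [ 2.2 23. ]
wrist -28 28 2234 top z [122.8 123.8] x [ 2.5 23.1]
wrist 35 60 984 top z [98.7 99.6] x [ 2.4 23.2]
wrist 60 82 1155 top z [ 99.2 105.4] x [-1.8 29.5]
side -82 -60 38 top z [96.5 99. ] x [-2.  31.5]
side -60 -35 75 top z [96.3 99.1] x [ 3.7 24.3]
side -28 28 175 top z [121.4 123.5] x [ 3.9 24.9]
side 35 60 18 top z [ 98.  100.9] x [ 6.1 25.1]
side 60 82 104 top z [ 98.6 107.5] x [-1.1 29.9]
top -82 -60 106 top z [ 95.6 104.3] x [-1.  28.2]
top -60 -35 94 top z [95.2 97.4] x [ 4.1 24.7]
top -28 28 153 top z [111.3 122.1] x [ 5.5 25.2]
top 35 60 96 top z [96.9 98.8] x [ 3.4 25.2]
top 60 82 99 top z [ 97.3 100.8] x [-0.4 26.4]
```

View pics/w9.png

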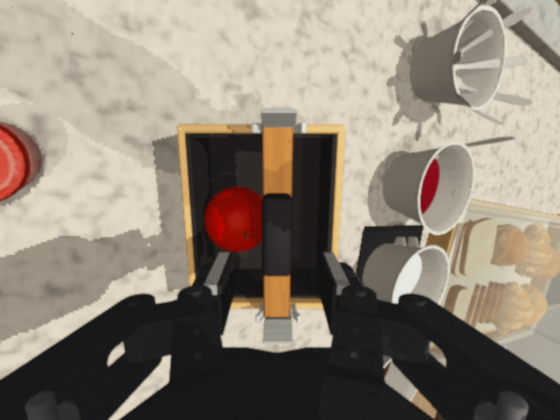

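The bar spans the mouth with both clips over its ends, at (278,117) and (277,328), and the apple is inside at (235,218). The left end reads about 1.5–2 mm higher, so I compare with the rim heights.

```bash
python3 - <<'E'
from go import *
C=look("w10"); B=binR(YAW).inv().apply(C-BIN)*1000
def m(n,q): print(n,q.sum(),np.round(np.median(B[q],0),1))
for s in (-1,1):
    y=B[:,1]*s
    m(f"rim side {s}",(y>74)&(y<81)&(abs(B[:,2]-79)<6)&(B[:,0]<-8)&(B[:,0]>-55))
    m(f"rim side back {s}",(y>74)&(y<81)&(abs(B[:,2]-79)<6)&(B[:,0]>38)&(B[:,0]<60))
    for a,b in ((33,45),(45,60),(60,70)): m(f"bar top {s} {a}",(y>a)&(y<b)&(abs(B[:,2]-98)<6)&(abs(B[:,0]-13)<7))
    m(f"clip {s}",(y>70)&(y<100)&(abs(B[:,0]-14)<9)&(B[:,2]>101)&(B[:,2]<125))
    q=(y>65)&(y<100)&(abs(B[:,0]-14)<6)&(B[:,2]>92)
    print(np.round([[a,np.median(B[q&(y>a)&(y<=a+3),2]) if (q&(y>a)&(y<=a+3)).sum()>5 else 0] for a in range(65,98,3)],1).tolist())
p=cv2.imread("pics/w10.png"); a=cv2.resize(p[95:155,230:330],None,fx=4,fy=4); b=cv2.resize(p[290:350,230:330],None,fx=4,fy=4)
s=cv2.imread("pics/side9.png"); c=cv2.resize(s[170:270,270:370],(480,480),interpolation=cv2.INTER_CUBIC)
o=np.zeros((480,800,3),np.uint8)
o[:240,:320]=cv2.resize(a,(320,240)); o[240:,:320]=cv2.resize(b,(320,240)); o[:,320:]=c; cv2.imwrite("pics/chk.png",o)
E
```

```text
rim side -1 203 [-19.  -76.8  78.5]
rim side back -1 129 [ 45.1 -77.   78.5]
bar top -1 33 87 [ 13.1 -42.9  97.4]
bar top -1 45 270 [ 13.1 -52.4  97.3]
bar top -1 60 177 [ 13.1 -64.9  97.1]
clip -1 517 [ 14.  -83.4 111. ]
[[65.0, 96.9], [68.0, 96.9], [71.0, 96.9], [74.0, 97.0], [77.0, 101.8], [80.0, 107.1], [83.0, 113.0], [86.0, 117.6], [89.0, 0.0], [92.0, 0.0], [95.0, 0.0]]
rim side 1 535 [-31.3  77.5  79.1]
rim side back 1 249 [49.  77.5 78.9]
bar top 1 33 301 [12.8 39.1 98.5]
bar top 1 45 398 [12.8 52.7 98.7]
bar top 1 60 264 [12.8 65.3 99. ]
clip 1 502 [ 14.1  83.4 112.3]
[[65.0, 99.1], [68.0, 324.1], [71.0, 99.3], [74.0, 99.1], [77.0, 102.8], [80.0, 108.7], [83.0, 114.4], [86.0, 118.1], [89.0, 0.0], [92.0, 0.0], [95.0, 0.0]]
```

View pics/chk.png

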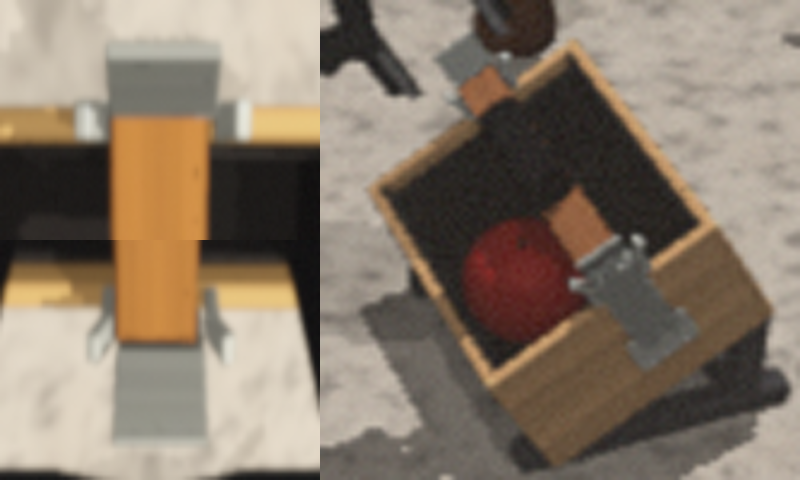

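Relative to the rims the right end sits at +18.5 mm and the left at +19.9 mm (nominal 20), and both clips are closed over the ends. Part of the slope is roll in the depth cloud (the clips show it too). As insurance I give the left end a gentle press with shut fingers.

```bash
python3 -m jog '[{"grip":-1,"x":0,"y":0,"z":0,"ax":0,"ay":0,"az":0},{"grip":-1,"x":0.2,"y":0,"z":0,"ax":0,"ay":0,"az":0},{"grip":-1,"x":0.2,"y":0,"z":0,"ax":0,"ay":0,"az":0},{"grip":-1,"x":0.04,"y":0,"z":0,"ax":0,"ay":0,"az":0},{"grip":-1,"x":0,"y":0,"z":0,"ax":0,"ay":0,"az":0},{"grip":-1,"x":0,"y":0,"z":0,"ax":0,"ay":0,"az":0}]' 20
python3 - <<'E'
from go import *
st(); delta(bp(13.5,55,120),barR())
E
```

```text
t: 21.53
ee_pos: [0.5408, 0.0143, 0.2058]
tcp_rot: [1.754, 2.136, 0.566]
wrist_force: [0.1, -0.3, 0.6]
width: 0.0002
gripper_force: 0.0
j [-1.15 -0.06  1.08  2.24 -0.05  0.42  0.17] tcp in bin [ 11.9  50.4 189.1] grasp [ 12.   50.3 197.6] tilt 29.5 F [ 0.1 -0.3  0.6] g 0.0
turn/90: [-0.0059 -0.0041  0.0009] shift/120 (target axes): [0.039 0.013 0.576] now [0.5408 0.0143 0.2058]
```

```bash
python3 -m jog '[{"grip":-1,"x":0.02,"y":0.013,"z":0.1,"ax":-0.006,"ay":-0.004,"az":0},{"grip":-1,"x":0.01,"y":0,"z":0.2,"ax":0,"ay":0,"az":0},{"grip":-1,"x":0,"y":0,"z":0.15,"ax":0,"ay":0,"az":0},{"grip":-1,"x":0,"y":0,"z":0.1,"ax":0,"ay":0,"az":0},{"grip":-1,"x":0,"y":0,"z":0,"ax":0,"ay":0,"az":0},{"grip":-1,"x":0,"y":0,"z":0,"ax":0,"ay":0,"az":0}]'
python3 - <<'E'
from go import *
st(); delta(bp(13.5,53,107),barR())
E
```

```text
t: 22.03
ee_pos: [0.5634, 0.0223, 0.1636]
tcp_rot: [1.753, 2.131, 0.564]
wrist_force: [0.1, -0.9, 0.7]
width: 0.0001
gripper_force: 0.0
j [-0.98  0.17  0.99  2.24 -0.66  0.36  0.72] tcp in bin [ 11.3  53.9 140.8] grasp [ 11.4  53.9 149.3] tilt 29.6 F [ 0.1 -0.9  0.7] g 0.0
turn/90: [-0.0042 -0.001   0.0002] shift/120 (target axes): [-0.007  0.018  0.281] now [0.5634 0.0223 0.1636]
```

```bash
python3 -m jog '[{"grip":-1,"x":0,"y":0.01,"z":0.1,"ax":-0.004,"ay":0,"az":0},{"grip":-1,"x":0,"y":0,"z":0.1,"ax":0,"ay":0,"az":0},{"grip":-1,"x":0,"y":0,"z":0.04,"ax":0,"ay":0,"az":0},{"grip":-1,"x":0,"y":0,"z":0,"ax":0,"ay":0,"az":0},{"grip":-1,"x":0,"y":0,"z":0.015,"ax":0,"ay":0,"az":0},{"grip":-1,"x":0,"y":0,"z":0.015,"ax":0,"ay":0,"az":0},{"grip":-1,"x":0,"y":0,"z":0,"ax":0,"ay":0,"az":0}]'
python3 - <<'E'
from go import *
st()
E
```

```text
t: 22.62
ee_pos: [0.5805, 0.028, 0.1373]
tcp_rot: [1.746, 2.129, 0.576]
wrist_force: [0.2, -0.6, 0.5]
width: 0.0
gripper_force: 0.0
j [-0.8   0.24  0.8   2.23 -0.88  0.32  0.93] tcp in bin [ 13.6  56.2 109.1] grasp [ 13.6  56.2 117.6] tilt 30.1 F [ 0.2 -0.6  0.5] g 0.0
```

```bash
for i in 1 2 3; do python3 -m jog '[{"grip":-1,"x":0,"y":0,"z":0.012,"ax":0,"ay":0,"az":0},{"grip":-1,"x":0,"y":0,"z":0,"ax":0,"ay":0,"az":0}]' | grep -E "wrist"; python3 -c "
from go import *
st()"; done
```

```text
wrist_force: [0.6, -0.3, 0.3]
j [-0.79  0.25  0.79  2.23 -0.89  0.32  0.93] tcp in bin [ 13.4  56.4 107.4] grasp [ 13.4  56.4 115.9] tilt 30.1 F [ 0.6 -0.3  0.3] g 0.0
wrist_force: [-8.2, -0.2, 10.5]
j [-0.79  0.25  0.79  2.23 -0.9   0.32  0.94] tcp in bin [ 13.5  56.4 106.3] grasp [ 13.5  56.3 114.8] tilt 30.1 F [-8.2 -0.2 10.5] g 6.5039193676784635
wrist_force: [-21.5, -1.0, 27.3]
j [-0.78  0.25  0.78  2.23 -0.91  0.32  0.95] tcp in bin [ 13.7  56.3 105.9] grasp [ 13.7  56.2 114.4] tilt 30.1 F [-21.5  -1.   27.3] g 17.664351460989565
```

The left end meets the fingers at z ≈ 98.7 mm and is hard at once, so it is fully home. I retreat and recheck.

```bash
python3 -m jog '[{"grip":-1,"x":0,"y":0,"z":-0.1,"ax":0,"ay":0,"az":0},{"grip":-1,"x":0,"y":0,"z":-0.2,"ax":0,"ay":0,"az":0},{"grip":-1,"x":-0.1,"y":0,"z":-0.25,"ax":0,"ay":0,"az":0},{"grip":-1,"x":-0.15,"y":0,"z":-0.25,"ax":0,"ay":0,"az":0},{"grip":-1,"x":-0.15,"y":0,"z":-0.1,"ax":0,"ay":0,"az":0},{"grip":-1,"x":0,"y":0,"z":0,"ax":0,"ay":0,"az":0},{"grip":-1,"x":0,"y":0,"z":0,"ax":0,"ay":0,"az":0}]'
python3 - <<'E'
from go import *
C=look("w11"); B=binR(YAW).inv().apply(C-BIN)*1000
for s in (-1,1):
    y=B[:,1]*s
    for n,q in (("rim",(y>74)&(y<81)&(abs(B[:,2]-79)<6)&(B[:,0]<-8)&(B[:,0]>-55)),("bar",(y>55)&(y<70)&(abs(B[:,2]-98)<6)&(abs(B[:,0]-13)<7)),("clip",(y>76)&(y<100)&(abs(B[:,0]-14)<9)&(B[:,2]>101)&(B[:,2]<125))):
        print(s,n,q.sum(),np.round(np.median(B[q],0),1))
C=cloud("top",bot.camera("top")[1])
C0=np.load("top0.npz")["C"]
for n,(x,y) in dict(jar=(.406,-.005),mill=(.65,.25),ram=(.685,-.316),green=(.376,.257)).items():
    f=lambda C:np.round(np.median(C[(abs(C[...,0]-x)<.08)&(abs(C[...,1]-y)<.08)&(C[...,2]>.03)],0),3)
    print(n,f(C0),f(C))
E
```

```text
t: 23.7
ee_pos: [0.5479, -0.009, 0.2072]
tcp_rot: [1.743, 2.135, 0.583]
wrist_force: [-1.3, 0.9, -0.6]
width: 0.0002
gripper_force: 0.0
-1 rim 0 [nan nan nan]
-1 bar 0 [nan nan nan]
-1 clip 103 [ 14.6 -80.5 105.1]
1 rim 518 [-31.4  77.7  78.9]
1 bar 353 [13.3 62.6 99. ]
1 clip 409 [ 13.9  84.4 113.4]
jar [0.415 0.009 1.048] [ 0.394 -0.028  0.54 ]
mill [0.646 0.265 0.061] [0.646 0.265 0.062]
ram [ 0.686 -0.319  0.04 ] [ 0.686 -0.318  0.039]
green [0.376 0.255 0.053] [0.375 0.257 0.054]
  return _methods._mean(a, axis=axis, dtype=dtype,
  ret = um.true_divide(
```

The bar still reads z 99 mm at the left end and both clips are closed over it. The mill and ramekin have not moved, and the jar reading is only the arm overhead; nothing came near the jar.

```bash
python3 -c "
from station import bot
print(bot.sign_off())"
```

```text
the job is handed in; nothing more can be done
None
```

I set the apple down on the bin floor before letting go and snapped the guard bar home under both clips, then handed the job in at about 24 s. The mill and ramekin measured unmoved; the arm hid the jar in the last check, but nothing went near it.

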